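Latch a weld coupon into the dressing jig

TASK

The welded coupon lies loose in the jig; clamp it for dressing. With the closed fingers press the jig's three push latches fully down, each until it stays down by itself: first the side latch, whose plunger drives the coupon against the two pins, then the end latch, which drives it against the single pin, and last the top latch, whose foot holds it down. Let the latches move the coupon: do not touch or lift it yourself, and leave the things round the jig where they lie.

Things in the scene. Friction and masses are not known exactly. Their poses are not given: they have to be found in the camera images.
- jig: Dark steel jig plate, 130x215x12 mm, fixed, turned up to 0.4 rad. Origin: on the table under the coupon's seated centre. x: across the coupon, away from the robot (two pins at x = +35 mm, side latch at -x); y: along it (single pin and top latch at -y, end latch at +y). Pins 10 mm wide and tall; latch bodies 38 to 60 mm above the table.
- coupon: The welded coupon lying loose on the jig plate: two strips joined by a bead, 59 (x) x 90 (y) x 8.5 mm, 12 with the bead. Origin: centre of its underside. Seated, it is at x = 0, y = 0, z = 12 mm of the jig, axes parallel; at the start 2 to 6 mm off the pins.
- side_latch_pad (a point): Middle of the side latch's paddle, on top, 50 mm from the hinge, moves with it. Paddle 30 mm wide, rubber from 28 to 72 mm, rises 43 degrees outward (jig -x, towards the robot). In the jig frame (-112, 0, 68) mm open, (-129, 0, 29) latched; all latches swing outward as they sink, so press straight down 6 mm farther out than the open point.
- side_latch (a joint): Angle of the side latch's paddle, rad: 0 open (up), 0.87 latched, fully down. A spring lifts it; it goes over centre at 0.75, and pressed past that it snaps home and stays. It needs up to 4 N at the pad; at the end it meets a hard stop.
- end_latch_pad (a point): The same point of the end latch's paddle, alike in shape, at the +y end of the jig, rising towards the jig's +y. In the jig frame (0, 127, 68) mm open, (0, 144, 29) latched. Press straight down 6 mm farther out (+y).
- end_latch (a joint): Angle of the end latch's paddle, rad: as side_latch, 0 open, over centre at 0.75, 0.87 latched; it needs up to 10 N.
- top_latch_pad (a point): The same point of the top latch's paddle, at the -y end of the jig; this latch has a raised bar with a foot that swings down onto the coupon. Paddle alike, rising towards the jig's -y. In the jig frame (-16, -138, 91) mm open, (-16, -153, 55) latched. Press straight down 6 mm farther out (-y).
- top_latch (a joint): Angle of the top latch's paddle, rad: 0 open (bar raised 50 degrees), over centre at 0.70, 0.80 latched and fully down. It needs up to 7 N at the pad.
- top_latch_foot: Rubber foot, 17 mm wide, under the end of the top latch's bar; origin: centre of its sole. It rests on the coupon when latched.
- weld_coupon_2: a second welded coupon like the one in the jig, lying on the table behind the jig; not to be moved
- ceramic_nozzle_1: orange ceramic torch nozzle, 47 mm long, on the table behind the jig; not to be moved
- bolt_m10_2: steel M10 bolt, 44 mm long, on the table by the jig's near left corner; not to be moved
- marker_pen: white marker pen with blue cap, 132 mm long, on the table by the jig's near right corner; not to be moved
- wrench_13: steel open-ended wrench, 170 mm long, on the table left of the jig; not to be moved
- magnet_square_1: arrow-shaped welding magnet, 66x85x16 mm, on the table to the left; not to be moved
- tape_measure: yellow and black tape measure, 69x109x35 mm, on the table to the right of the jig; not to be moved
Mind the look-alikes: they are no part of the job. Leave any brown look-alike of the coupon alone.

How it is judged:
By the outcome, as a careful person would: the job done as asked, in the order asked, and still so for the second after the job is handed in, with the robot touching nothing.
It also fails if it takes over 51 s, if anything falls off the work surface, if the arm or the gripper's body presses on something with over 40 N, if the wrist force passes 120 N, or if a joint passes its speed limit or range.

ROBOT

A 6-joint arm with a two-finger parallel gripper is mounted at the origin on the work surface; the furniture and walls round the work are solid. World frame = base frame: x ahead of the robot, y to its left, z up, the work surface at z = 0. Lengths are in m, angles in rad, forces in N, time in s.
With the tool pointing down it reaches from about 0.275 to 0.775 m from the base axis. Payload 14.6 kg.
Tool frame: the origin (TCP) lies midway between the tips of the shut fingers; the grasp point (between the pads) lies 19 mm behind it; z points along the fingers, y is the line along which they close (so a half turn about z gives the same grasp; the last joint's range is limited). The gripper opens to 85 mm and grips with 20 to 120 N. Pads are 22 mm wide; open, the fingers measure 114 mm over their backs; the gripper's body (76 mm by 85 mm) begins 54 mm behind the grasp point. The pads swing forward as they close: fully open they stand 13 mm farther back than shut.
Start: joints at [-1.477, 0.263, -0.048, 1.259, 0, 1.415], TCP at [0.129, -0.509, 0.231] pointing down, gripper open.
Joint ranges: [-2.65, 2.65], [-0.89, 1.7], [-1.18, 1.37], [-2.13, 2.11], [-1.35, 1.29], [-3.14, 3.14]. Speed limits (rad/s): [1.89, 1.89, 2.57, 2.79, 3.14, 3.14].

INTERFACE

Orientations are given as a unit quaternion [w, x, y, z].
In Python, from workcell import r, imaging, sign_off gives the robot as it stands.
- The arm moves only by the tool carry_out, never from a script. Its argument "moves" is text: rows parted by semicolons, each of 7 numbers parted by spaces: the shift along the world's x, y, z in m, then the turn, a rotation vector about the world's x, y, z in degrees, then the finger opening in m, from 0 to 0.0854. In form: dx dy dz ax ay az gripper; .... A call has 1 to 5 rows; each row shifts and turns the commanded pose from where the row before left it; what a row does not reach is not made up. A row lasts 1/10 s, in which the tool goes at most 50 mm and 8.59 degrees, less where a joint would pass 70% of its speed; a pose out of reach is approached as far as the arm can. A call is refused whole if a number of a shift passes 0.05 or a number of a turn 8.59, either way. A call with a gripper value outside its range is refused whole. The fingers move at their own pace and stop on an object; the grip force is fixed at half the most. Time passes only in rows, so rows that do not move let the fingers close. It gives the time, the measured TCP pose, the force, the opening and the grip force at its end, in the units of the state.
- r.sense(): the state, without advancing time (a new reading comes with each control period).
- imaging.camera(name): name is "side" or "top" or "wrist"; returns a dict with "image" (420x560x3 uint8, red, green, blue), "K" (3x3 intrinsics, pixels), "dist" ([k1, k2, p1, p2, k3] as OpenCV has them; the pictures are not rectified), "R" (3x3) and "t" (3): a world point X has camera coordinates R X + t. Camera axes: x right, y down, z forward; pixel columns grow to the right and rows downward; lengths in m; the calibration is good to about 2 mm. A picture is of the moment at which its call begins. There is no depth.
- sign_off(): hands the job in; it is judged then, once.
The state is a dict: "time": time; "joint_positions": joint angles; "joint_vel": joint speeds; "joint_efforts": joint torques, N m; "tcp_pos": TCP position; "ee_rot": TCP orientation; "force": force on the tool from outside, world axes, zero at the start; "ft_torque": the same for the moment, N m; "grip_width": opening from 0.0 (shut) to 1.0 (fully open); "finger_force": force on a finger pad.
Only numpy, scipy, OpenCV 4.12 (cv2) and the standard library are available. Lean on these libraries where they do the work, as an engineer would, in place of code of your own. Each camera call takes 0.05 s, during which the arm holds its last target. There are 200 camera calls.

## Working session

There is one attempt and no reset: what is moved stays moved. The work goes in short steps, Python scripts to look and compute and a tool call to move; the robot and the scene stay as the last step left them, time stands still between calls to the robot, and variables do not carry over. Pictures are saved under pics/ and viewed, at most 10 in all, crops included, and the job is handed in when it is done.

Besides the shell and the picture viewer there is one more tool, called after "Request:" as name(argument=value, ...) on one line, values as JSON. carry_out: Moves the arm, as the interface text tells. Its arguments: {"type":"object","properties":{"moves":{"type":"string"}},"required":["moves"]}

```bash
mkdir -p pics; cat > h.py <<'E'
import numpy as np, cv2
from workcell import r, imaging, sign_off
def save(name,fn):
    c=imaging.camera(name); cv2.imwrite('pics/'+fn+'.png',c['image'][:,:,::-1]); np.savez('pics/'+fn+'.npz',**{k:np.array(v) for k,v in c.items()}); return c
def ray(c,px):
    u=cv2.undistortPoints(np.array(px,float).reshape(-1,1,2),c['K'],c['dist'])[:,0]
    d=np.c_[u,np.ones(len(u))]@c['R']; o=-c['R'].T@c['t']; return o,d
def plane(c,px,z):
    o,d=ray(c,px); return o+d*((z-o[2])/d[:,2])[:,None]
def proj(c,X):
    return cv2.projectPoints(np.array(X,float).reshape(-1,1,3),cv2.Rodrigues(c['R'])[0],c['t'],c['K'],c['dist'])[0][:,0]
E
python3 - <<'E'
from h import *
for n in('top','side'):
    c=save(n,n+'0'); print(n,-c['R'].T@c['t'],c['R'][2])
print(r.sense())
E
```

```text
top [ 0.40306996 -0.0168455   1.32174362] [ 0.08698478  0.02018889 -0.99600505]
side [ 0.06539609 -1.2599974   0.94208156] [ 0.28488327  0.78628364 -0.5482696 ]
{'time': 0.1, 'joint_positions': array([-1.47730186e+00,  2.63475107e-01, -4.88419799e-02,  1.25941751e+00,
        2.78096289e-05,  1.41549377e+00]), 'joint_vel': array([ 0.00094769, -0.00039246,  0.00174347,  0.00151463,  0.00041079,
       -0.00055758]), 'joint_efforts': array([ 4.07773870e-03, -6.38578463e+01,  3.85063827e+01,  1.01347949e-02,
       -1.00021282e-04, -4.43937537e-06]), 'tcp_pos': array([ 0.12925393, -0.50859408,  0.23088474]), 'ee_rot': array([-4.68479618e-04,  9.92272370e-01,  1.24077894e-01,  2.83939803e-05]), 'force': array([ 1.06600037, -0.00162515,  0.76500723]), 'ft_torque': array([0.05146893, 0.04557681, 0.03414984]), 'finger_force': 0.0, 'grip_width': 0.9973968559176872}
```

View pics/top0.png

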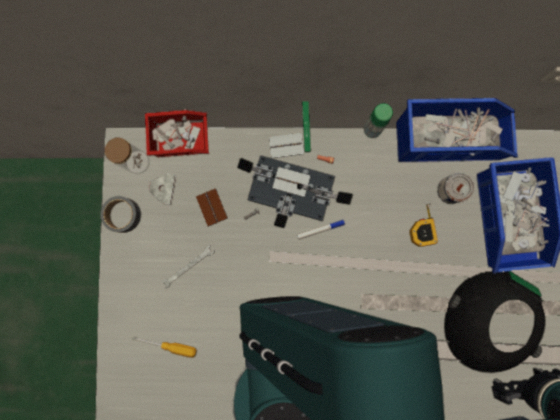

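View pics/side0.png

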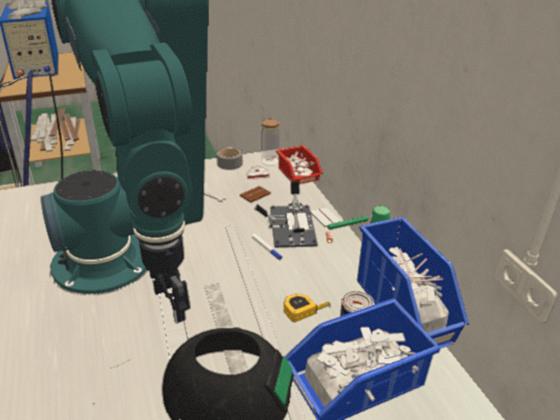

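The top view shows the jig at (290,188) with the coupon in it at (290,181). Look-alikes are the second coupon behind it at (286,145) and a brown one at (212,206). The black paddles are the end latch at (245,165), the top latch at (344,198) and the side latch at (281,220). I'll check these in a close crop.

```bash
python3 - <<'E'
from h import *
c=dict(np.load('pics/top0.npz')); im=c['image']
cr=im[140:235,225:365,::-1]; cv2.imwrite('pics/crop.png',cv2.resize(cr,None,fx=5.7,fy=5.7,interpolation=cv2.INTER_CUBIC))
m=(im.max(2)<38).astype(np.uint8); m[:140]=0;m[235:]=0;m[:,:225]=0;m[:,365:]=0
n,l,s,ce=cv2.connectedComponentsWithStats(m)
for i in range(1,n):
    if s[i,4]>25: print(s[i],ce[i],plane(c,ce[i],.068).round(4))
# jig plate
g=im.astype(int); p=((g.max(2)<125)).astype(np.uint8); p[:140]=0;p[235:]=0;p[:,:225]=0;p[:,365:]=0
p=cv2.morphologyEx(p,cv2.MORPH_CLOSE,np.ones((9,9)));p=cv2.morphologyEx(p,cv2.MORPH_OPEN,np.ones((29,29)))
k=max(cv2.findContours(p,0,2)[0],key=cv2.contourArea); b=cv2.boxPoints(cv2.minAreaRect(k)); print(b,plane(c,b,.012).round(4))
E
```

```text
[239 159  13  13 116] [245.05172414 165.02586207] [[0.6297 0.1102 0.068 ]]
[337 193  15  11 119] [343.78991597 197.60504202] [[ 0.5452 -0.1488  0.068 ]]
[275 215  12  12 102] [280.49019608 220.47058824] [[0.4843 0.0156 0.068 ]]
[[291. 183.]
 [325. 183.]
 [325. 215.]
 [291. 215.]] [[ 0.5907 -0.0107  0.012 ]
 [ 0.5913 -0.1036  0.012 ]
 [ 0.5037 -0.1037  0.012 ]
 [ 0.503  -0.0114  0.012 ]]
```

View pics/crop.png

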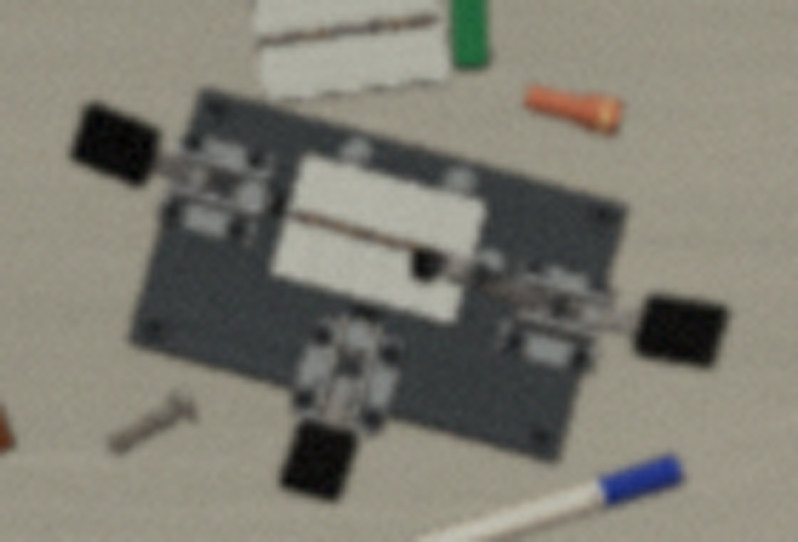

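The crop (offset (225,140), scale 5.7) shows the white coupon loose on the dark plate. The two pins are beyond it at crop (357,150) and (460,178). The side paddle is at (320,460), the end paddle at (115,143) and the top paddle at (682,330), with the foot raised over the coupon at (425,262). This matches the description. Next I'll fit the jig pose.

```bash
python3 - <<'E'
from h import *
from scipy.optimize import least_squares
c=dict(np.load('pics/top0.npz')); s=dict(np.load('pics/side0.npz'))
pad=np.array([[-.112,0,.068],[0,.127,.068],[-.016,-.138,.091]])
px=np.array([[280.49,220.47],[245.05,165.03],[343.79,197.6]])+0
cn=np.array([[203,88],[625,205],[556,462],[130,342]])/5.7+[225,140]-.41
pc=plane(c,cn,.012); print('plate',pc.round(4)); e=pc[0]-pc[1]; print('yaw',np.arctan2(-e[0],e[1]), np.linalg.norm(e)); print(pc.mean(0))
pins=np.array([[357,150],[460,178]])/5.7+[225,140]-.41
T=lambda q,X:np.c_[np.cos(q[2])*X[:,0]-np.sin(q[2])*X[:,1]+q[0],np.sin(q[2])*X[:,0]+np.cos(q[2])*X[:,1]+q[1],X[:,2]]
f=lambda q:(proj(c,T(q,pad))-px).ravel()
o=least_squares(f,[.58,-.01,-.27]); q=o.x; print(q,o.fun.round(2))
R2=np.array([[np.cos(q[2]),np.sin(q[2])],[-np.sin(q[2]),np.cos(q[2])]])
print('plate in jig',((pc[:,:2]-q[:2])@R2.T).round(4)); print('pins in jig',((plane(c,pins,.022)[:,:2]-q[:2])@R2.T).round(4))
pr=pad+[[-.006,0,0],[0,.006,0],[0,-.006,0]]; print(T(q,pr).round(4))
# side check
u=proj(s,T(q,pad)); print(u); im=s['image']; m=(im.max(2)<38).astype(np.uint8)
n,l,st,ce=cv2.connectedComponentsWithStats(m)
for i in range(1,n):
    if st[i,4]>15 and abs(ce[i]-[290,215]).max()<50: print(st[i],ce[i])
E
```

```text
plate [[ 0.6679  0.0746  0.012 ]
 [ 0.612  -0.1288  0.012 ]
 [ 0.4883 -0.0959  0.012 ]
 [ 0.5443  0.1079  0.012 ]]
yaw -0.26811483706831385 0.21091380120257897
[ 0.5781089  -0.01054923  0.012     ]
[ 0.59425129 -0.01462783 -0.26662625] [ 0.28 -0.74  0.88  0.74 -1.12  0.04]
plate in jig [[ 0.0475  0.1055]
 [ 0.0472 -0.1055]
 [-0.0808 -0.1063]
 [-0.0805  0.1051]]
pins in jig [[ 0.0366  0.025 ]
 [ 0.0368 -0.026 ]]
[[ 0.4804  0.0165  0.068 ]
 [ 0.6293  0.1137  0.068 ]
 [ 0.5409 -0.1493  0.091 ]]
[[262.19341101 209.99367659]
 [294.46778957 187.98662898]
 [298.6454222  228.98111286]]
[292 183   6  10  60] [294.5 187.5]
[257 207  10   9  31] [261.35483871 210.61290323]
[294 229  10   3  19] [298.05263158 230.36842105]
```

Request:
carry_out(moves="0.0196 0.0292 0 0 0 8.36 0;0.0196 0.0292 0 0 0 8.36 0;0.0196 0.0292 0 0 0 8.36 0;0.0196 0.0292 0 0 0 8.36 0;0.0196 0.0292 0 0 0 8.36 0")

```text
time: 0.6
tcp_pos: [0.2277, -0.3615, 0.2311]
ee_rot: [-0.0, 0.881, 0.472, 0.0]
force: [-0.0, -0.7, 0.7]
grip_width: 0.141
finger_force: 0.0
```

Request:
carry_out(moves="0.0196 0.0292 0 0 0 8.36 0;0.0196 0.0292 0 0 0 8.36 0;0.0196 0.0292 0 0 0 8.36 0;0.0196 0.0292 0 0 0 8.36 0;0.0196 0.0292 0 0 0 8.36 0")

```text
time: 1.1
tcp_pos: [0.3257, -0.2155, 0.2312]
ee_rot: [-0.0, 0.655, 0.756, 0.0]
force: [0.1, 0.8, 0.0]
grip_width: 0.001
finger_force: 0.0
```

Request:
carry_out(moves="0.0196 0.0292 0 0 0 8.36 0;0.0196 0.0292 0 0 0 8.36 0;0.0196 0.0292 0 0 0 8.36 0;0.0196 0.0292 0 0 0 8.36 0;0.0196 0.0292 0 0 0 8.36 0")

```text
time: 1.6
tcp_pos: [0.4238, -0.0694, 0.2312]
ee_rot: [-0.0, 0.342, 0.94, -0.0]
force: [1.1, -0.8, -0.1]
grip_width: -0.001
finger_force: 0.0
```

Request:
carry_out(moves="0.0196 0.0292 0 0 0 8.36 0;0.0196 0.0292 0 0 0 8.36 0;0.0196 0.0292 0 0 0 8.36 0;0 0 -0.04 0 0 0 0;0 0 -0.04 0 0 0 0")

```text
time: 2.1
tcp_pos: [0.4829, 0.0177, 0.1504]
ee_rot: [0.001, 0.132, 0.991, -0.0]
force: [0.7, -0.8, -0.7]
grip_width: -0.001
finger_force: 0.0
```

Request:
carry_out(moves="-0.002 -0.002 -0.03 0 0 0 0;0 0 -0.025 0 0 0 0;0 0 0 0 0 0 0")

```text
time: 2.4
tcp_pos: [0.4781, 0.015, 0.0938]
ee_rot: [-0.003, 0.133, 0.991, 0.0]
force: [-0.3, -0.2, 0.8]
grip_width: -0.001
finger_force: 0.0
```

```bash
python3 - <<'E'
from h import *
print(r.sense()['tcp_pos'])
w=save('wrist','w1')['image'];s=save('side','s1')['image'][160:260,210:340]
cv2.imwrite('pics/m1.png',np.hstack([cv2.resize(w,(400,300)),cv2.resize(s,(390,300),interpolation=2)])[:,:,::-1])
E
```

```text
[0.47808017 0.01502248 0.09376833]
```

View pics/m1.png

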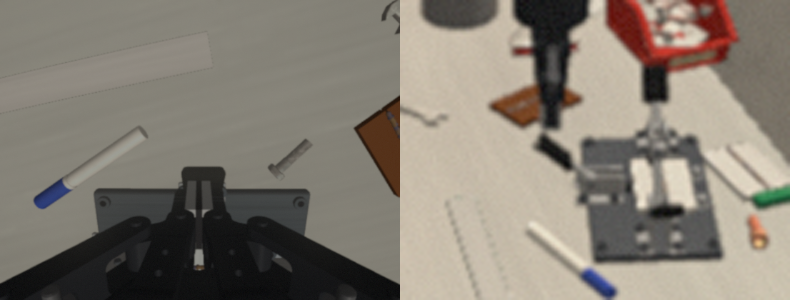

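The left half (wrist view) shows the shut fingers centred over the side paddle at (203,180). The right half (side view) shows the tip just above the paddle at (553,150). Now I'll press.

Request:
carry_out(moves="0.002 0.001 -0.01 0 0 0 0;0 0 -0.008 0 0 0 0;0 0 -0.006 0 0 0 0;0 0 -0.006 0 0 0 0;0 0 -0.006 0 0 0 0")

```text
time: 3.0
tcp_pos: [0.4821, 0.0157, 0.0599]
ee_rot: [0.0, 0.133, 0.991, -0.0]
force: [-0.5, -0.4, 2.6]
grip_width: -0.002
finger_force: 0.9
```

Request:
carry_out(moves="0 0 -0.005 0 0 0 0;0 0 -0.005 0 0 0 0;0 0 -0.005 0 0 0 0;0 0 0 0 0 0 0")

```text
time: 3.4
tcp_pos: [0.4819, 0.0158, 0.0447]
ee_rot: [-0.0, 0.133, 0.991, 0.0]
force: [1.0, 0.4, 1.3]
grip_width: -0.001
finger_force: 1.0
```

Request:
carry_out(moves="0 0 -0.003 0 0 0 0;0 0 -0.003 0 0 0 0;0 0 -0.002 0 0 0 0;0 0 0 0 0 0 0")

```text
time: 3.8
tcp_pos: [0.4819, 0.0158, 0.037]
ee_rot: [-0.0, 0.133, 0.991, -0.0]
force: [-0.0, 0.1, 0.5]
grip_width: -0.004
finger_force: 0.4
```

Request:
carry_out(moves="0 0 -0.002 0 0 0 0;0 0 -0.002 0 0 0 0;0 0 0 0 0 0 0")

```text
time: 4.1
tcp_pos: [0.4821, 0.0157, 0.033]
ee_rot: [-0.0, 0.133, 0.991, -0.0]
force: [0.3, -0.6, -0.1]
grip_width: -0.003
finger_force: 0.0
```

Request:
carry_out(moves="0 0 -0.0015 0 0 0 0;0 0 -0.0015 0 0 0 0;0 0 0 0 0 0 0")

```text
time: 4.4
tcp_pos: [0.4823, 0.0157, 0.0307]
ee_rot: [0.0, 0.133, 0.991, -0.0]
force: [-3.6, 0.1, 12.2]
grip_width: 0.0
finger_force: 6.3
```

Request:
carry_out(moves="0 0 0.03 0 0 0 0;0 0 0.045 0 0 0 0;0 0 0.045 0 0 0 0;0.0135 0.0088 0 0 0 -8.2 0;0.0135 0.0088 0 0 0 -8.2 0")

```text
time: 4.9
tcp_pos: [0.5102, 0.0334, 0.1517]
ee_rot: [0.001, 0.276, 0.961, 0.0]
force: [0.7, -0.4, -0.3]
grip_width: -0.0
finger_force: 0.0
```

Request:
carry_out(moves="0.0135 0.0088 0 0 0 -8.2 0;0.0135 0.0088 0 0 0 -8.2 0;0.0135 0.0088 0 0 0 -8.2 0;0.0135 0.0088 0 0 0 -8.2 0;0.0135 0.0088 0 0 0 -8.2 0")

```text
time: 5.4
tcp_pos: [0.5771, 0.0778, 0.1501]
ee_rot: [-0.0, 0.595, 0.804, -0.0]
force: [0.1, -0.2, -1.2]
grip_width: -0.003
finger_force: 0.0
```

Request:
carry_out(moves="0.0135 0.0088 0 0 0 -8.2 0;0.0135 0.0088 0 0 0 -8.2 0;0.0135 0.0088 0 0 0 -8.2 0;0.0135 0.0088 0 0 0 -8.2 0;0 0 0 0 0 0 0")

```text
time: 5.9
tcp_pos: [0.6316, 0.1133, 0.1496]
ee_rot: [-0.0, 0.796, 0.605, 0.0]
force: [0.4, -0.1, -0.7]
grip_width: -0.001
finger_force: 0.0
```

```bash
python3 - <<'E'
from h import *
print(r.sense()['tcp_pos'])
w=save('wrist','w2')['image'];s=save('side','s2')['image'][160:260,210:340]
cv2.imwrite('pics/m2.png',np.hstack([cv2.resize(w,(400,300)),cv2.resize(s,(390,300),interpolation=2)])[:,:,::-1])
E
```

```text
[0.63156374 0.11330341 0.14960178]
```

View pics/m2.png

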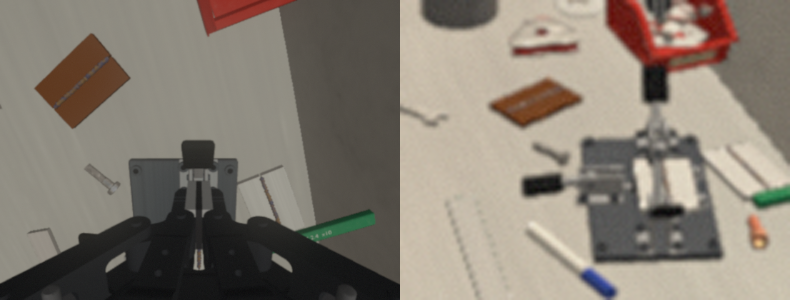

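The wrist view shows the fingers over the end paddle at (198,155). In the side view the side latch lies flat at (543,185) and has stayed down. Next is the end latch.

Request:
carry_out(moves="-0.001 0 -0.035 0 0 0 0;0 0 -0.03 0 0 0 0;0 0 -0.009 0 0 0 0;0 0 -0.007 0 0 0 0;0 0 -0.006 0 0 0 0")

```text
time: 6.5
tcp_pos: [0.63, 0.1124, 0.0642]
ee_rot: [0.0, 0.796, 0.606, 0.001]
force: [-0.8, 0.0, 5.5]
grip_width: 0.003
finger_force: 2.2
```

Request:
carry_out(moves="0 0 -0.006 0 0 0 0;0 0 -0.006 0 0 0 0;0 0 -0.004 0 0 0 0;0 0 -0.003 0 0 0 0;0 0 0 0 0 0 0")

```text
time: 7.0
tcp_pos: [0.6308, 0.1129, 0.0455]
ee_rot: [0.001, 0.796, 0.606, 0.001]
force: [0.9, 1.9, 6.2]
grip_width: -0.0
finger_force: 2.5
```

Request:
carry_out(moves="0 0 -0.003 0 0 0 0;0 0 -0.003 0 0 0 0;0 0 -0.002 0 0 0 0;0 0 0 0 0 0 0")

```text
time: 7.4
tcp_pos: [0.6306, 0.1128, 0.0373]
ee_rot: [0.001, 0.796, 0.606, 0.001]
force: [1.9, 1.6, 3.7]
grip_width: -0.001
finger_force: 1.7
```

Request:
carry_out(moves="0 0 -0.002 0 0 0 0;0 0 -0.002 0 0 0 0;0 0 -0.0015 0 0 0 0;0 0 0 0 0 0 0")

```text
time: 7.8
tcp_pos: [0.6295, 0.1124, 0.0312]
ee_rot: [0.0, 0.796, 0.606, -0.0]
force: [-1.6, -0.3, 9.8]
grip_width: 0.002
finger_force: 4.8
```

Request:
carry_out(moves="0 0 -0.0015 0 0 0 0;0 0 0 0 0 0 0")

```text
time: 8.0
tcp_pos: [0.6297, 0.1124, 0.0307]
ee_rot: [0.0, 0.796, 0.606, 0.0]
force: [-6.5, -0.2, 23.3]
grip_width: 0.006
finger_force: 11.4
```

Request:
carry_out(moves="0 0 0.03 0 0 0 0;0 0 0.045 0 0 0 0;0 0 0.045 0 0 0 0;0 0 0.05 0 0 0 0;-0.011 -0.033 0 0 0 0 0")

```text
time: 8.5
tcp_pos: [0.6216, 0.0813, 0.2055]
ee_rot: [0.003, 0.795, 0.607, 0.004]
force: [0.5, -1.6, 0.1]
grip_width: 0.001
finger_force: 0.0
```

Request:
carry_out(moves="-0.011 -0.033 0 0 0 0 0;-0.011 -0.033 0 0 0 0 0;-0.011 -0.033 0 0 0 0 0;-0.011 -0.033 0 0 0 0 0;-0.011 -0.033 0 0 0 0 0")

```text
time: 9.0
tcp_pos: [0.5625, -0.0867, 0.1989]
ee_rot: [-0.0, 0.796, 0.606, -0.0]
force: [0.7, 0.3, -0.0]
grip_width: -0.0
finger_force: 0.0
```

Request:
carry_out(moves="-0.011 -0.033 0 0 0 0 0;-0.011 -0.032 0 0 0 0 0;0 0 -0.04 0 0 0 0;0 0 0 0 0 0 0")

```text
time: 9.4
tcp_pos: [0.539, -0.1504, 0.1556]
ee_rot: [-0.003, 0.796, 0.605, -0.002]
force: [-1.0, 0.6, 0.2]
grip_width: 0.0
finger_force: 0.0
```

```bash
python3 - <<'E'
from h import *
print(r.sense()['tcp_pos'])
w=save('wrist','w3')['image'];s=save('side','s3')['image'][160:260,210:340]
cv2.imwrite('pics/m3.png',np.hstack([cv2.resize(w,(400,300)),cv2.resize(s,(390,300),interpolation=2)])[:,:,::-1])
E
```

```text
[ 0.53895879 -0.15036442  0.15564488]
```

View pics/m3.png

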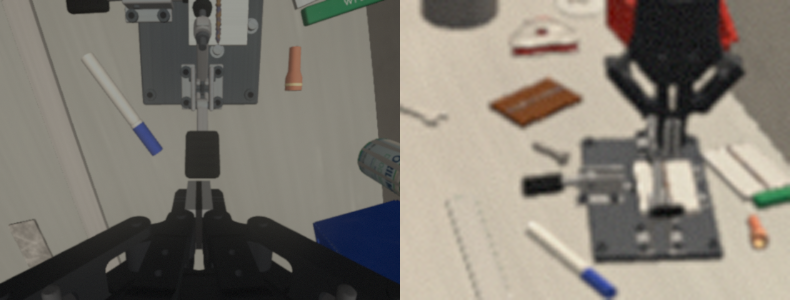

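```bash
python3 - <<'E'
from h import *
c=dict(np.load('pics/w3.npz'))
print(plane(c,[[284,214]],.091), r.sense()['tcp_pos'])
E
```

```text
[[ 0.54366356 -0.1445869   0.091     ]] [ 0.54104147 -0.1499976   0.15940804]
```

The wrist view shows the top paddle at (203,153), which casts to (0.544, -0.145). The planned press point is therefore right to within 1 mm. In the side view the side latch is still down.

Request:
carry_out(moves="0.001 0 -0.03 0 0 0 0;0 0 -0.02 0 0 0 0;0 0 -0.008 0 0 0 0;0 0 -0.007 0 0 0 0;0 0 -0.006 0 0 0 0")

```text
time: 10.0
tcp_pos: [0.5433, -0.1504, 0.0891]
ee_rot: [0.001, 0.796, 0.606, 0.0]
force: [0.3, -0.0, 1.0]
grip_width: 0.005
finger_force: 0.4
```

Request:
carry_out(moves="0 0 -0.006 0 0 0 0;0 0 -0.005 0 0 0 0;0 0 -0.004 0 0 0 0;0 0 -0.003 0 0 0 0;0 0 0 0 0 0 0")

```text
time: 10.5
tcp_pos: [0.5427, -0.1506, 0.0702]
ee_rot: [0.0, 0.796, 0.605, -0.0]
force: [0.0, -1.4, 3.5]
grip_width: 0.003
finger_force: 1.6
```

Request:
carry_out(moves="0 0 -0.003 0 0 0 0;0 0 -0.003 0 0 0 0;0 0 -0.002 0 0 0 0;0 0 0 0 0 0 0")

```text
time: 10.9
tcp_pos: [0.5428, -0.1508, 0.0625]
ee_rot: [0.0, 0.796, 0.605, 0.0]
force: [0.3, -2.4, 3.7]
grip_width: 0.0
finger_force: 2.0
```

Request:
carry_out(moves="0 0 -0.002 0 0 0 0;0 0 -0.002 0 0 0 0;0 0 -0.001 0 0 0 0;0 0 0 0 0 0 0")

```text
time: 11.3
tcp_pos: [0.5423, -0.1501, 0.0569]
ee_rot: [-0.0, 0.796, 0.606, -0.0]
force: [0.8, -0.0, 0.6]
grip_width: -0.005
finger_force: 0.0
```

Request:
carry_out(moves="0 0 -0.0015 0 0 0 0;0 0 0 0 0 0 0")

```text
time: 11.5
tcp_pos: [0.5426, -0.1502, 0.056]
ee_rot: [-0.0, 0.796, 0.606, 0.0]
force: [-2.3, 0.6, 8.2]
grip_width: 0.0
finger_force: 3.8
```

Request:
carry_out(moves="0 0 -0.001 0 0 0 0;0 0 0 0 0 0 0;0 0 0.03 0 0 0 0;0 0 0.045 0 0 0 0;0 0 0.05 0 0 0 0")

```text
time: 12.0
tcp_pos: [0.5418, -0.15, 0.1806]
ee_rot: [-0.001, 0.796, 0.606, -0.0]
force: [1.3, -1.3, 0.1]
grip_width: -0.0
finger_force: 0.0
```

Request:
carry_out(moves="-0.03 -0.04 0.03 0 0 0 0;-0.03 -0.04 0 0 0 0 0;-0.03 -0.04 0 0 0 0 0;-0.03 -0.04 0 0 0 0 0;0 0 0 0 0 0 0")

```text
time: 12.5
tcp_pos: [0.424, -0.3086, 0.2055]
ee_rot: [0.0, 0.797, 0.603, -0.0]
force: [-0.2, 0.6, 0.7]
grip_width: 0.0
finger_force: 0.0
```

```bash
python3 - <<'E'
from h import *
print(r.sense()['force'])
t=save('top','t4')['image'][135:240,220:370];s=save('side','s4')['image'][160:260,210:340]
cv2.imwrite('pics/m4.png',np.hstack([cv2.resize(t,(429,300),interpolation=2),cv2.resize(s,(370,300),interpolation=2)])[:,:,::-1])
E
```

```text
[-0.16279941  0.55040626  0.70549204]
```

View pics/m4.png

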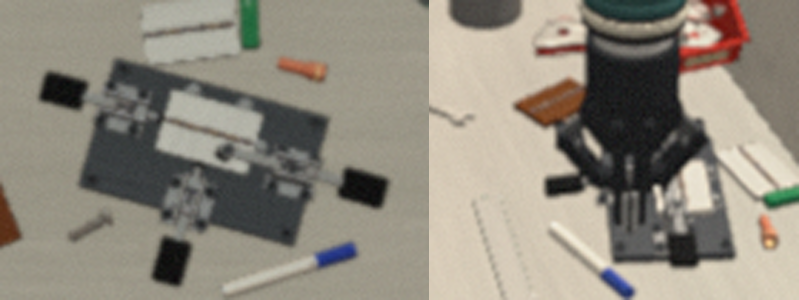

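The top view shows all three paddles swung out, at (63,90), (363,187) and (171,260), with the bar down and its foot on the coupon at (225,152). The things around the jig look unmoved. One numeric check before handing in.

```bash
python3 - <<'E'
from h import *
c=dict(np.load('pics/t4.npz')); im=c['image'].astype(int); q=[.5952,-.0149,-.2667]
R2=np.array([[np.cos(q[2]),np.sin(q[2])],[-np.sin(q[2]),np.cos(q[2])]])
J=lambda p,z:((plane(c,p,z)[:,:2]-q[:2])@R2.T*1000).round(1)
m=(im.max(2)<38).astype(np.uint8)
n,l,s,ce=cv2.connectedComponentsWithStats(m)
for i in range(1,n):
    if s[i,4]>40 and abs(ce[i]-[293,190]).max()<70: print(J(ce[i],.055 if ce[i][0]>320 else .029))
w=((im.min(2)>150)).astype(np.uint8);w[:163]=0;w[200:]=0;w[:,:270]=0;w[:,:][:,316:]=0
k=max(cv2.findContours(w,0,2)[0],key=cv2.contourArea); print(J(cv2.boxPoints(cv2.minAreaRect(k)),.0205))
a=dict(np.load('pics/top0.npz'))['image'].astype(int); d=(abs(a-im).max(2)>60).astype(np.uint8); d[:,380:]=0;d[240:]=0
n,l,s,ce=cv2.connectedComponentsWithStats(d); print([tuple(x) for x in s[1:] if x[4]>4])
E
```

```text
[[  0.2 143.8]]
[[ -16.4 -152.1]]
[[-1.283e+02  1.000e-01]]
[[  4.8  43.2]
 [ 29.   43.4]
 [ 28.9 -42.8]
 [  4.8 -42.8]]
[(np.int32(240), np.int32(158), np.int32(13), np.int32(14), np.int32(59)), (np.int32(234), np.int32(160), np.int32(13), np.int32(13), np.int32(57)), (np.int32(276), np.int32(168), np.int32(3), np.int32(9), np.int32(12)), (np.int32(292), np.int32(170), np.int32(5), np.int32(2), np.int32(5)), (np.int32(309), np.int32(175), np.int32(3), np.int32(9), np.int32(14)), (np.int32(273), np.int32(182), np.int32(5), np.int32(7), np.int32(13)), (np.int32(297), np.int32(183), np.int32(6), np.int32(4), np.int32(13)), (np.int32(307), np.int32(186), np.int32(8), np.int32(7), np.int32(23)), (np.int32(295), np.int32(188), np.int32(5), np.int32(4), np.int32(10)), (np.int32(287), np.int32(191), np.int32(5), np.int32(2), np.int32(7)), (np.int32(336), np.int32(192), np.int32(17), np.int32(10), np.int32(59)), (np.int32(339), np.int32(197), np.int32(17), np.int32(11), np.int32(67)), (np.int32(277), np.int32(214), np.int32(11), np.int32(6), np.int32(48)), (np.int32(273), np.int32(226), np.int32(12), np.int32(9), np.int32(79))]
```

The paddles measure within 1 mm of their latched points, the coupon is seated and square, and nothing else moved.

```bash
python3 -c "
from h import *
print(sign_off())"
```

```text
the job is handed in; nothing more can be done
None
```

The coupon is clamped: side, end and top latches were pressed in that order and all stayed down, the coupon sits against the pins, nothing around the jig moved, and the job was handed in at about 12.6 s.

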